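# Set a telescoping hold-down on a glued chair slat

## Robot

A 6-joint arm with a two-finger parallel gripper is mounted at the origin on the work surface. World frame = base frame: x ahead of the robot, y to its left, z up, the work surface at z = 0. Lengths are in m, angles in rad, forces in N, time in s.
With the tool pointing down it reaches from about 0.275 to 0.75 m from the base axis. Payload 10.2 kg.
Tool frame: the origin (TCP) lies at the very end of the fingers, on their centre line; the grasp point (between the pads) lies 19 mm behind it (arm.grasp_offset is the z of the grasp point in the tool frame, in m); z points along the fingers, y is the direction in which the jaws open and shut (so a half turn about z gives the same grasp; the last joint's range is limited). The gripper opens to 88 mm and grips with 3 to 60 N. Pads are 18 mm wide; open, the fingers measure 123 mm over their backs; the gripper's body (75 mm by 187 mm) begins 45 mm behind the grasp point.
Start: joints at [0.96, 0.313, 1.498, -0, 1.331, -0.223], TCP at [0.199, 0.486, 0.2] pointing down, gripper open.
Joint ranges: [-2.94, 2.94], [-0.97, 2.17], [0.19, 2.56], [-1.23, 4.37], [0.02, 3.11], [-2.88, 2.88]. Speed limits (rad/s): [2.39, 2.39, 3.01, 3.14, 3.14, 3.14].

## Interface

Orientations are given as a unit quaternion [w, x, y, z].
In Python, from bench import arm gives the robot as it stands.
- The arm moves only by the tool drive_tool, never from a script. Its argument "rows" is a list of rows, each a list of 3 entries, a list of its own where there are three numbers: the finger opening in m, from 0 to 0.0881, then the shift along the tool's x, y, z in m, then the turn about the tool's z in rad. In form: [[gripper, [x, y, z], twist], ...]. A call has 1 to 8 rows; each row is the pose to reach, as a shift and turn from the pose commanded when the call began, along the tool's axes at that moment; what a row does not reach only later rows make up. A row lasts 1/10 s, in which the tool goes at most 50 mm and 8.59 degrees, less where a joint would pass 70% of its speed; a pose out of reach is approached as far as the arm can. A call with a gripper value outside its range is refused whole. The fingers move at their own pace and stop on an object; the grip force is fixed at half the most. Time passes only in rows, so rows that repeat a pose let the fingers close. It gives the time, the measured TCP pose, the force and the opening at its end, in the units of the state.
- arm.sense(): the state, without advancing time (a new reading comes with each control period).
- arm.read_camera(name): name is "scene" or "top" or "wrist"; returns a dict with "pixels" (384x512x3 uint8, red, green, blue), "fx", "fy", "cx", "cy" (pixels), "extrinsics" (4x4, takes a point from camera to world coordinates). Camera axes: x right, y down, z forward; pixel columns grow to the right and rows downward; lengths in m; the calibration is good to about 2 mm. The wrist camera is an equidistant fisheye: a pixel r from the principal point sees the ray r / f radians off the axis. A picture is of the moment at which its call begins. There is no depth.
- arm.finish_job(): hands the job in, once; it reports no verdict.
The state is a dict: "t": time; "joints": joint angles; "dq": joint speeds; "joint_torque": joint torques, N m; "position": TCP position; "eef_rot": TCP orientation; "wrist_force": force on the tool from outside, world axes, zero at the start; "torque": the same for the moment, N m; "opening": opening from 0.0 (shut) to 1.0 (fully open).
Only numpy, scipy, OpenCV 4.12 (cv2) and the standard library are available. Lean on these libraries where they do the work, as an engineer would, in place of code of your own. Each camera call takes 0.05 s, during which the arm holds its last target. There are 200 camera calls.

## Task

A freshly glued chair slat lies on its bending form under the bridge. Take the crossbar of the telescoping hold-down post, twist it anticlockwise (seen from above) to unlock the post, slide the post down until its rubber foot presses on the slat with about 10 newtons, and twist the crossbar fully back to lock it, so that the foot stays pressed at about 10 newtons once you have let go. Never press harder than 20 newtons or the laminations will shift, and leave the bottle, tape and offcuts standing about the bridge where they are.

Things in the scene. Friction and masses are not known exactly. Their poses are not given: they have to be found in the camera images.
- stand: Hold-down bridge, fixed to the bench: steel base plate 100 x 370 x 10 mm, two round columns 150 mm to either side (y) of its origin and a green beam across them (45 mm wide, 350 mm long, top 170 mm above the bench), with a steel sleeve 52 mm across (60 mm at its collar) in its middle, top 176 mm above the bench. The post stands upright in the sleeve. Origin on the bench directly under the post's axis, z up, y along the beam.
- crossbar_grip (a point): Centre of the dark steel crossbar (T-handle) on top of the post, on the post's axis; 280 mm above the bench when joint post is 0, and falling with it. The bar is 90 mm long (its x axis), 14 mm thick (its y axis) and 24 mm tall; take it across its thickness. Below it there are a 32 mm hub (from 14 to 26 mm under the bar's centre) and the 24 mm post. The frame turns with the crossbar.
- crossbar (a joint): Turn of the crossbar about the vertical, rad: 0 fully locked (bar parallel to the stand's x, end stop), growing anticlockwise seen from above, end stop at 1.4. An eccentric cam jams the post in its sleeve below about 1.1 and holds over 20 N along the post when fully back; from 1.15 up the post slides. Turning takes up to about 0.4 N m, easing as it opens; the crossbar stays where it is left.
- post (a joint): How far the post is slid down, m: 0 to 0.085. Unlocked, it slides with about 1.8 N of friction (so a push read at the wrist is foot force + 1.8 N - weight while it moves down), weighs 0.13 kg with its crossbar and foot and stays where it is left in free air, but the sprung foot pushes it back up if it is let go unlocked while pressing.
- foot: Round rubber foot, 36 mm across, at the lower end of the post. Origin at the centre of its underside, 102 mm above the bench when joint post is 0. It is sprung against the post: about 3 N per mm, 8 mm of travel.
- form: Plywood bending form, 270 x 90 mm, under the bridge, with the arched pack of glued laminations (60 mm wide) lying on it along its x axis. Origin on the bench under its centre, which is on the post's axis. The pack's thickness differs from piece to piece and is not measured: its crest, under the foot, is anywhere from 42 to 68 mm above the bench, so the contact must be felt. The foot's force on the pack is what counts as its pressure.
- glue_bottle: Bystander beside the bridge, to be left alone: glue bottle, 56 mm across, 150 mm tall. Origin at the centre of its underside.
- tape_roll: Bystander beside the bridge, to be left alone: roll of tape lying flat, 90 mm across, 22 mm high. Origin at the centre of its underside.
- offcut_a: Bystander beside the bridge, to be left alone: wooden offcut 90 x 45 x 22 mm. Origin at the centre of its underside.
- offcut_b: Bystander beside the bridge, to be left alone: wooden offcut 60 x 50 x 35 mm. Origin at the centre of its underside.

How it is judged:
On the way, in this order (a step that is already met when the one before it is completed fails the run):
1. the post is unlocked, its foot still clear of the slat (value of joint crossbar above 1.1 rad and contact force between foot and form below 0.5 N), for 0.1 s.
2. the unlocked post is pressed on the slat (value of joint crossbar above 0.8 rad and contact force between foot and form above 5 N), for 0.1 s.
At the end, for the whole second after the job is handed in: The crossbar is turned back to within 0.3 rad of its locked stop and let go, and the foot still presses on the slat with 6 to 15 N (value of joint crossbar below 0.3 rad and contact force between foot and form between 6 and 15 N); the robot touches nothing.
It fails at once if the foot presses on the slat with more than 20 N (contact force between foot and form above 20 N).
It fails at once if the glue bottle is moved by more than 20 mm (distance of glue_bottle from where it was at the start of the episode above 0.02 m).
It fails at once if the tape roll is moved by more than 20 mm (distance of tape_roll from where it was at the start of the episode above 0.02 m).
It fails at once if the offcut a is moved by more than 20 mm (distance of offcut_a from where it was at the start of the episode above 0.02 m).
It fails at once if the offcut b is moved by more than 20 mm (distance of offcut_b from where it was at the start of the episode above 0.02 m).
It also fails if it takes over 48 s, if anything falls off the work surface, if the arm or the gripper's body presses on something with over 40 N, if the wrist force passes 120 N, or if a joint passes its speed limit or range.

## Working session

There is one attempt and no reset: what is moved stays moved. The work goes in short steps, Python scripts to look and compute and a tool call to move; the robot and the scene stay as the last step left them, time stands still between calls to the robot, and variables do not carry over. Pictures are saved under pics/ and viewed, about 8 in all and at most 12, crops included, and the job is handed in when it is done.

Besides the shell and the picture viewer there is one more tool, called after ">>>" in YAML: its name, and indented under it one key for each argument. drive_tool: Moves the arm, as the interface text tells. Its arguments: {"type":"object","properties":{"rows":{"type":"array"}},"required":["rows"]}

```bash
mkdir -p pics; ls; python3 - <<'E'
from bench import arm
import cv2
s=arm.sense(); print(s, arm.grasp_offset)
for n in("top","scene"):
    c=arm.read_camera(n); cv2.imwrite(f"pics/{n}0.png",c["pixels"][:,:,::-1])
    print(n,c["fx"],c["fy"],c["cx"],c["cy"],c["extrinsics"].tolist() if hasattr(c["extrinsics"],"tolist") else c["extrinsics"])
E
```

```text
pics
{'t': 0.0, 'joints': array([ 9.59596577e-01,  3.13443632e-01,  1.49841997e+00, -1.21233118e-05,
        1.33100221e+00, -2.23392215e-01]), 'dq': array([ 4.93578743e-04,  1.40986862e-03, -1.28144037e-03,  1.36450101e-05,
       -7.77542571e-04, -1.04759952e-04]), 'joint_torque': array([-1.89057668e-03, -4.02209473e+01, -2.52273256e+01,  6.93816296e-02,
        3.51902749e-02, -8.91813352e-05]), 'position': array([0.19837352, 0.48576532, 0.1996708 ]), 'eef_rot': array([-2.52616977e-04,  1.92689507e-01,  9.81259572e-01, -5.84339060e-04]), 'wrist_force': array([-0.63546703, -0.59943148,  0.01643217]), 'torque': array([-0.03811694, -0.04258899,  0.02236688]), 'opening': 1.0001853930079962} -0.0187
top 398.91086236437746 398.91086236437746 259.20565779896725 187.78242520663272 [[0.015055009304228897, -0.9811777999011534, 0.19251875668615118, 0.38255943917689783], [-0.9998865413120221, -0.014869824957541583, 0.0024068254638964686, 0.05041734108318783], [0.0005011964995546195, -0.192533148540359, -0.9812903421083919, 1.1124219625443148], [0.0, 0.0, 0.0, 1.0]]
scene 468.901366688372 468.901366688372 256.6561917696748 195.5496714935208 [[0.682791193974218, 0.623058952109582, -0.38156746143686276, 0.9322462855286638], [0.7305731370056848, -0.5767501488478508, 0.3655436462170487, -0.3319146369946043], [0.007686150983102948, -0.5283529199314522, -0.848990055938804, 1.0642188882558086], [0.0, 0.0, 0.0, 1.0]]
```

View pics/top0.png

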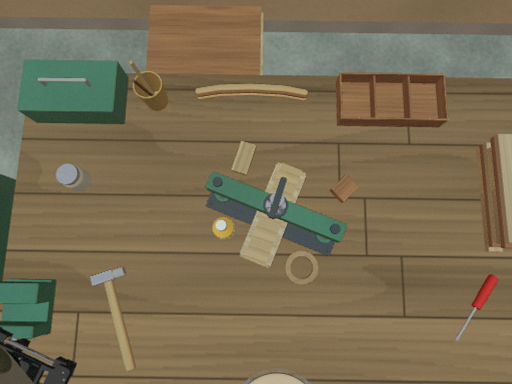

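View pics/scene0.png

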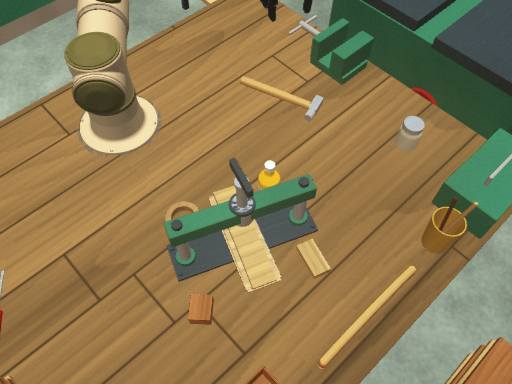

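Top: beam from (215,182) to (336,230), crossbar about (276,197), bottle (222,227), tape (302,267), offcuts (244,157) and (344,188). Scene: crossbar about (241,176). I'll enlarge both.

```bash
python3 - <<'E'
import cv2,numpy as np
a=cv2.imread("pics/top0.png")[160:250,200:350]; b=cv2.imread("pics/scene0.png")[150:280,160:325]
cv2.imwrite("pics/crop0.png",np.hstack([cv2.resize(a,None,fx=2.66,fy=2.66*1.0,interpolation=2)[:239,:398],]) )
A=cv2.resize(a[5:85,:],(750,400),interpolation=cv2.INTER_CUBIC)   # x5, origin (200,165)
cv2.imwrite("pics/cropt.png",A)
B=cv2.resize(b,(660,520),interpolation=cv2.INTER_CUBIC) # x4 origin (160,150)
cv2.imwrite("pics/crops.png",B)
E
```

```text
(no output)
```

View pics/cropt.png

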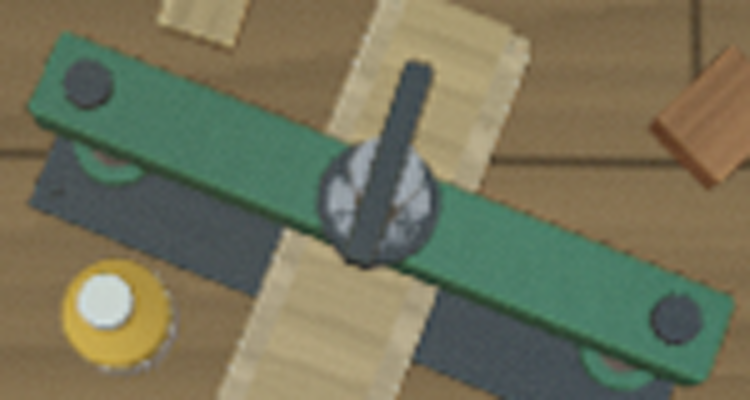

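View pics/crops.png

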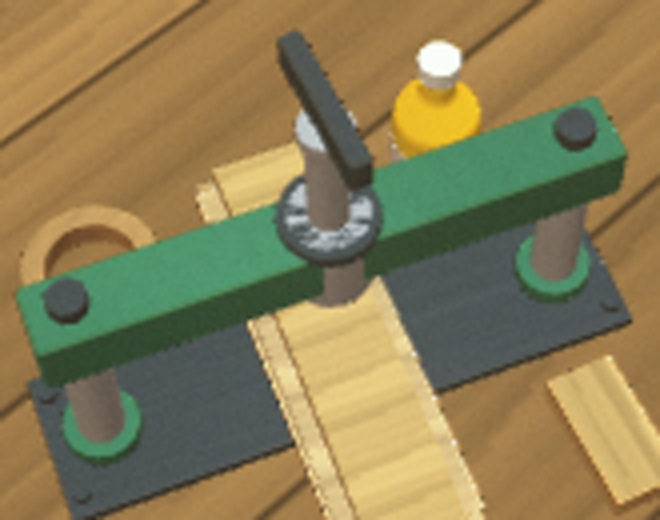

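Top crop: bar ends (418,66)/(366,255), collar centre (379,203), cap bolts (88,83) and (676,319). Scene crop: bar top ends (290,37)/(360,168), collar (329,218), caps (575,128) and (66,300).

```bash
cat > h.py <<'E'
import numpy as np
from bench import arm
def ray(c,u,v,z):
    E=np.array(c["extrinsics"]); d=E[:3,:3]@[(u-c["cx"])/c["fx"],(v-c["cy"])/c["fy"],1]; o=E[:3,3]
    return o+d*(z-o[2])/d[2]
E
python3 - <<'E'
from h import *
for n,s,ox,oy,P in(("top",5,200,165,dict(b1=(418,66,.292),b2=(366,255,.292),col=(379,203,.176),capL=(88,83,.173),capR=(676,319,.173))),
 ("scene",4,160,150,dict(b1=(360,168,.292),b2=(290,37,.292),col=(329,218,.176),capL=(575,128,.173),capR=(66,300,.173)))):
    c=arm.read_camera(n); r={k:ray(c,ox+u/s,oy+v/s,z) for k,(u,v,z) in P.items()}
    for k in r: print(n,k,r[k].round(4))
    d=r['b1']-r['b2']; e=r['capL']-r['capR']
    print('bar mid',(r['b1']+r['b2'])[:2]/2,'len',np.hypot(*d[:2]),'ang',np.arctan2(d[1],d[0]),'cap mid',(r['capL']+r['capR'])[:2]/2,'len',np.hypot(*e[:2]),'beam y ang-90',np.arctan2(e[1],e[0])-np.pi/2)
E
```

```text
top b1 [0.5649 0.0014 0.292 ]
top b2 [0.4845 0.0226 0.292 ]
top col [0.5238 0.0127 0.176 ]
top capL [0.5805 0.1531 0.173 ]
top capR [ 0.4712 -0.1275  0.173 ]
bar mid [0.52468815 0.01199137] len 0.08309784762185385 ang -0.25840390272903474 cap mid [0.5258776  0.01278011] len 0.3011333335645327 beam y ang-90 -0.37131926149804495
scene b1 [ 0.5704 -0.0034  0.292 ]
scene b2 [0.4881 0.0239 0.292 ]
scene col [0.5285 0.0113 0.176 ]
scene capL [0.5781 0.1555 0.173 ]
scene capR [ 0.4691 -0.1257  0.173 ]
bar mid [0.52927262 0.010274  ] len 0.08670534829350034 ang -0.32045134319633617 cap mid [0.5235849  0.01492304] len 0.3016256452680049 beam y ang-90 -0.3698185770104283
```

>>> drive_tool:
  rows:
    - [0.088, [0, 0, -0.05], 0]
    - [0.088, [0, 0, -0.1], 0]
    - [0.088, [0, 0, -0.15], 0]
    - [0.088, [-0.04, -0.026, -0.15], 0]
    - [0.088, [-0.08, -0.052, -0.15], 0]
    - [0.088, [-0.12, -0.078, -0.15], 0]
    - [0.088, [-0.16, -0.104, -0.15], 0]
    - [0.088, [-0.2, -0.13, -0.15], 0]

```text
t: 1.0
position: [0.3351, 0.2884, 0.3502]
eef_rot: [0.0, 0.193, 0.981, 0.0]
wrist_force: [-0.1, 0.8, 0.8]
opening: 0.996
```

>>> drive_tool:
  rows:
    - [0.088, [-0.04, -0.026, 0], 0]
    - [0.088, [-0.08, -0.052, 0], 0]
    - [0.088, [-0.12, -0.078, 0], 0]
    - [0.088, [-0.16, -0.104, 0], 0]
    - [0.088, [-0.2, -0.13, 0], 0]
    - [0.088, [-0.24, -0.156, 0], 0]
    - [0.088, [-0.282, -0.184, 0], 0]
    - [0.088, [-0.282, -0.184, 0], 0]

```text
t: 1.8
position: [0.5278, 0.0088, 0.3483]
eef_rot: [-0.001, 0.195, 0.981, -0.0]
wrist_force: [0.4, 0.1, 0.2]
opening: 1.0
```

```bash
python3 - <<'E'
from h import *
import cv2
c=arm.read_camera("wrist"); s=arm.sense()
print(s["position"],s["joints"],c["fx"],c["cx"],c["cy"],np.array(c["extrinsics"]).round(4).tolist())
np.savez("w.npz",**c)
cv2.imwrite("pics/w.png",c["pixels"][:,:,::-1])
E
```

```text
[0.52675185 0.01101417 0.34891198] [-2.01617201e-01  2.65769878e-01  1.18094759e+00 -8.71160446e-05
  1.69722328e+00 -1.38115350e+00] 297.3186396354542 254.60243437102193 190.59947168682936 [[0.3833, 0.8775, 0.2883, 0.4512], [0.9236, -0.3637, -0.121, 0.0401], [-0.0013, 0.3126, -0.9499, 0.534], [0.0, 0.0, 0.0, 1.0]]
```

View pics/w.png

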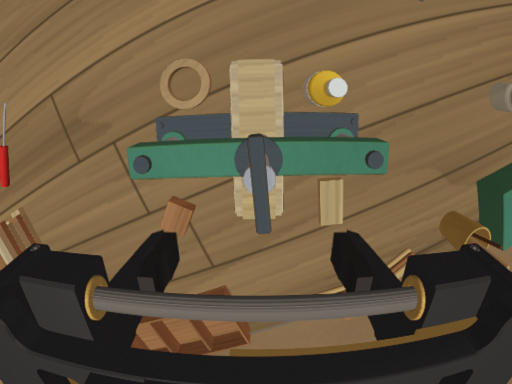

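Wrist view: bar from about (257,137) to (264,230), fingers clear at the bottom, bottle (330,88), tape (185,83). Enlarging the bar.

```bash
python3 - <<'E'
import cv2
a=cv2.imread("pics/w.png")[125:245,120:400]
a=a[:,:];cv2.imwrite("pics/wc.png",cv2.resize(a[:,90:190],(500,600),interpolation=cv2.INTER_CUBIC)) #x5 origin (210,125)
E
```

```text
(no output)
```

View pics/wc.png

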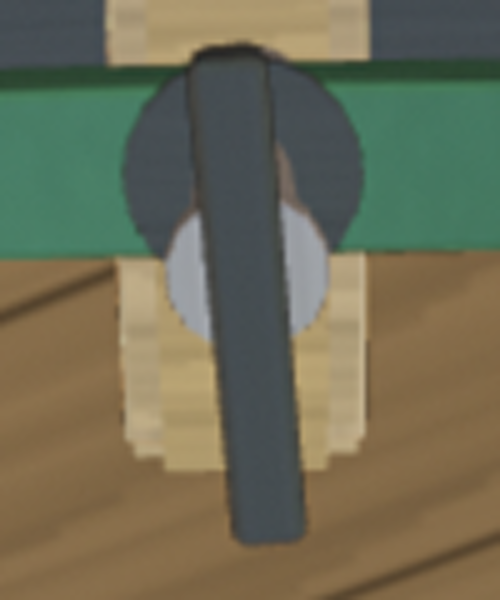

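Bar top ends (229,58) and (268,541), hub (247,268), collar (242,165) in the crop; caps (142,164) and (375,160) in the full picture.

```bash
python3 - <<'E'
from h import *
c=np.load("w.npz"); E=c["extrinsics"]
def fr(u,v,z):
    x,y=u-float(c["cx"]),v-float(c["cy"]); r=np.hypot(x,y); t=r/float(c["fx"])
    d=E[:3,:3]@[np.sin(t)*x/r,np.sin(t)*y/r,np.cos(t)]; return E[:3,3]+d*(z-E[2,3])/d[2]
w=lambda u,v,z: fr(210+u/5,125+v/5,z)
a,b=w(229,58,.292),w(268,541,.292); d=b-a
print(a,b,(a+b)/2,np.hypot(*d[:2]),np.arctan2(d[1],d[0]))
print('hub',w(247,268,.266),'col',w(242,165,.176))
l,r=fr(375,160,.173),fr(142,164,.173);e=l-r; print((l+r)/2,np.hypot(*e[:2]),np.arctan2(e[1],e[0])-np.pi/2)
s=arm.sense();print(s["position"],s["eef_rot"],s["t"])
from scipy.spatial.transform import Rotation as R
q=s["eef_rot"];print(R.from_quat([*q[1:],q[0]]).as_matrix().round(4))
E
```

```text
[0.48216638 0.02795146 0.292     ] [0.5653544  0.00119315 0.292     ] [0.52376039 0.0145723  0.292     ] 0.08738565764070404 -0.3112085860135006
hub [0.52337404 0.01461969 0.266     ] col [0.52274837 0.01493262 0.176     ]
[0.52643441 0.01407025 0.173     ] 0.3050156903005567 -0.3745854514585707
[0.52675185 0.01101417 0.34891198] [-1.17428198e-03  1.94389774e-01  9.80923664e-01 -3.61868389e-05] 1.85
[[-9.244e-01  3.814e-01 -2.300e-03]
 [ 3.814e-01  9.244e-01  4.000e-04]
 [ 2.300e-03 -5.000e-04 -1.000e+00]]
```

>>> drive_tool:
  rows:
    - [0.088, [0.002, 0, 0.02], -0.085]
    - [0.088, [0.002, 0, 0.045], -0.085]
    - [0.088, [0.002, 0, 0.07], -0.085]
    - [0.088, [0.002, 0, 0.08], -0.085]
    - [0.088, [0.002, 0, 0.08], -0.085]

```text
t: 2.35
position: [0.5235, 0.0146, 0.2698]
eef_rot: [-0.001, 0.15, 0.989, 0.0]
wrist_force: [-0.1, 0.6, 0.4]
opening: 1.001
```

>>> drive_tool:
  rows:
    - [0.04, [0, 0, 0], 0]
    - [0.02, [0, 0, 0], 0]
    - [0.018, [0, 0, 0], 0]
    - [0.018, [0, 0, 0], 0]
    - [0.018, [0, 0, 0], 0]

```text
t: 2.85
position: [0.5242, 0.0138, 0.2704]
eef_rot: [0.0, 0.151, 0.989, -0.0]
wrist_force: [-0.3, -0.1, -0.4]
opening: 0.565
```

>>> drive_tool:
  rows:
    - [0.018, [0, 0, 0], 0]
    - [0.018, [0, 0, 0], 0]
    - [0.018, [0, 0, 0], 0]
    - [0.018, [0, 0, 0], 0]
    - [0.018, [0, 0, 0], 0]
    - [0.018, [0, 0, 0], 0]
    - [0.018, [0, 0, 0], 0]
    - [0.018, [0, 0, 0], 0]

```text
t: 3.65
position: [0.5242, 0.0138, 0.2702]
eef_rot: [0.0, 0.151, 0.989, -0.0]
wrist_force: [0.1, 0.1, 0.0]
opening: 0.204
```

```bash
python3 - <<'E'
from h import *
import cv2
c=arm.read_camera("wrist"); cv2.imwrite("pics/w2.png",c["pixels"][:,:,::-1])
s=arm.sense();print(s["t"],s["position"],s["opening"]*.0881,s["torque"])
E
```

```text
3.7 [0.52416164 0.01384823 0.27023531] 0.0178415829041943 [-0.00957847  0.05003993  0.03276827]
```

View pics/w2.png

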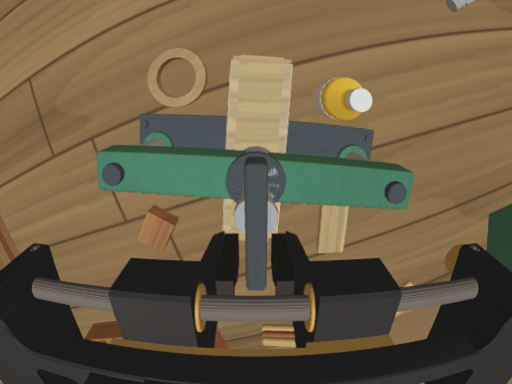

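The bar (column 256) lies midway between the fingers (212–238 and 272–300) and parallel to them. Close fully.

>>> drive_tool:
  rows:
    - [0.005, [0, 0, 0], 0]
    - [0.005, [0, 0, 0], 0]
    - [0.005, [0, 0, 0], 0]
    - [0.005, [0, 0, 0], 0]

```text
t: 4.1
position: [0.5242, 0.0138, 0.2702]
eef_rot: [0.0, 0.151, 0.989, 0.0]
wrist_force: [0.2, -0.7, 0.4]
opening: 0.059
```

>>> drive_tool:
  rows:
    - [0.005, [0, 0, 0], -0.1]
    - [0.005, [0, 0, 0], -0.2]
    - [0.005, [0, 0, 0], -0.3]
    - [0.005, [0, 0, 0], -0.3]

```text
t: 4.5
position: [0.5241, 0.0138, 0.2702]
eef_rot: [-0.0, 0.001, 1.0, 0.0]
wrist_force: [-0.5, 0.8, -0.9]
opening: 0.056
```

Opening reached the commanded 5 mm, so there is no bar between the pads: the bar probably starts lower than I assumed. Triangulating its height.

```bash
python3 - <<'E'
from h import *
c=np.load("w.npz"); E=c["extrinsics"]
def wr(u,v):
    u,v=210+u/5,125+v/5
    x,y=u-float(c["cx"]),v-float(c["cy"]); r=np.hypot(x,y); t=r/float(c["fx"])
    return E[:3,3],E[:3,:3]@[np.sin(t)*x/r,np.sin(t)*y/r,np.cos(t)]
def pr(C,u,v):
    M=np.array(C["extrinsics"]); d=M[:3,:3]@[(u-C["cx"])/C["fx"],(v-C["cy"])/C["fy"],1]; return M[:3,3],d/np.linalg.norm(d)
T=arm.read_camera("top");S=arm.read_camera("scene")
def tri(rs):
    A=sum(np.eye(3)-np.outer(d,d) for o,d in rs);b=sum((np.eye(3)-np.outer(d,d))@o for o,d in rs);p=np.linalg.solve(A,b)
    return p,[np.linalg.norm((np.eye(3)-np.outer(d,d))@(p-o)).round(4) for o,d in rs]
t=lambda u,v:pr(T,200+u/5,165+v/5); s=lambda u,v:pr(S,160+u/4,150+v/4)
for n,R in(("far",[t(418,66),s(360,168),wr(268,541)]),("near",[t(366,255),s(290,37),wr(229,58)]),("col",[t(379,203),s(329,218),wr(242,165)])):
    print(n,*tri(R),*tri(R[:2]),*tri(R[1:]))
E
```

```text
far [5.67284256e-01 2.39638617e-04 2.85314849e-01] [np.float64(0.0012), np.float64(0.0007), np.float64(0.0011)] [0.56656733 0.00057789 0.2833844 ] [np.float64(0.0003), np.float64(0.0003)] [ 5.67863579e-01 -2.72865874e-04  2.85944091e-01] [np.float64(0.0006), np.float64(0.0006)]
near [0.48435673 0.02551492 0.28642501] [np.float64(0.0032), np.float64(0.0011), np.float64(0.0026)] [0.48576149 0.02380661 0.28940205] [np.float64(0.0016), np.float64(0.0016)] [0.48329757 0.02763854 0.28372701] [np.float64(0.0001), np.float64(0.0001)]
col [0.52476199 0.01367813 0.16849043] [np.float64(0.0013), np.float64(0.0006), np.float64(0.0009)] [0.52520476 0.01309719 0.16979333] [np.float64(0.0008), np.float64(0.0008)] [0.52452779 0.01447166 0.16756092] [np.float64(0.0002), np.float64(0.0002)]
```

>>> drive_tool:
  rows:
    - [0.06, [0, 0, -0.03], 0]
    - [0.06, [0, 0, -0.06], 0.1]
    - [0.06, [0, 0, -0.08], 0.2]
    - [0.06, [0, 0, -0.08], 0.3]
    - [0.06, [0, 0, -0.08], 0.3]

```text
t: 5.1
position: [0.5242, 0.0138, 0.3505]
eef_rot: [0.0, 0.152, 0.988, -0.0]
wrist_force: [-0.6, 0.4, -0.1]
opening: 0.486
```

```bash
python3 - <<'E'
from h import *
import cv2
c=arm.read_camera("wrist");S=arm.read_camera("scene");s=arm.sense()
print(s["position"],s["eef_rot"],np.array(c["extrinsics"]).round(4).tolist())
E=np.array(c["extrinsics"])
def pj(p):
    q=np.linalg.inv(E)@[*p,1];t=np.arctan2(np.hypot(q[0],q[1]),q[2]);r=np.hypot(q[0],q[1]);return (c["cx"]+c["fx"]*t*q[0]/r,c["cy"]+c["fx"]*t*q[1]/r)
p=s["position"]
ty=np.array([np.sin(2.836),-np.cos(2.836),0])
print("tcp",pj(p),"at +-21mm",pj(p+ty*.021),pj(p-ty*.021),"grasp",pj(p+[0,0,.0187]))
w=cv2.resize(c["pixels"][110:350,130:390,::-1],(520,480)); # x2 origin 130,110
z=cv2.resize(S["pixels"][90:210,190:300,::-1],None,fx=4,fy=4)[:480,:280]
z=cv2.resize(S["pixels"][90:250,200:293,::-1],(279,480))
cv2.imwrite("pics/m.png",np.hstack([w,z]))
E
```

```text
[0.52403328 0.01384836 0.34977356] [-4.53009762e-04  1.50114206e-01  9.88668559e-01  2.03236871e-05] [[0.3012, 0.9048, 0.301, 0.4446], [0.9535, -0.2858, -0.0951, 0.0384], [0.0, 0.3157, -0.9489, 0.536], [0.0, 0.0, 0.0, 1.0]]
tcp (np.float64(255.3717549419993), np.float64(219.93450270010533)) at +-21mm (np.float64(285.9222477185568), np.float64(219.81484436901664)) (np.float64(224.80605352313802), np.float64(219.8478346971517)) grasp (np.float64(255.44273981205433), np.float64(232.0567124898002))
```

View pics/m.png

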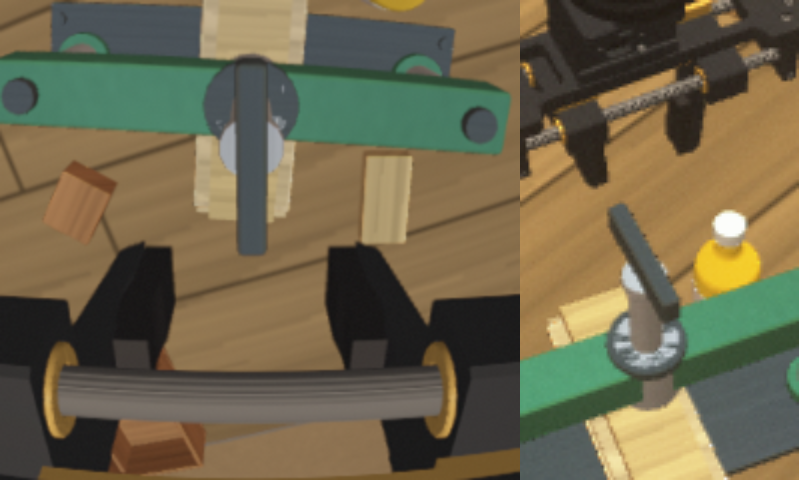

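```bash
python3 - <<'E'
from h import *
for n in("scene",):
    C=arm.read_camera(n);I=np.linalg.inv(np.array(C["extrinsics"]))
    for z in(.23,.25,.27,.29,.31,.33,.35,.37,.39):
        q=I@[.524,.0138,z,1];print(n,z,(C["fx"]*q[0]/q[2]+C["cx"]).round(1),(C["fy"]*q[1]/q[2]+C["cy"]).round(1))
C=arm.read_camera("top");import cv2
cv2.imwrite("pics/t.png",C["pixels"][:,:,::-1])
E
```

```text
scene 0.23 241.2 189.4
scene 0.25 241.0 184.2
scene 0.27 240.8 178.8
scene 0.29 240.6 173.2
scene 0.31 240.4 167.5
scene 0.33 240.2 161.5
scene 0.35 239.9 155.2
scene 0.37 239.7 148.8
scene 0.39 239.4 142.0
```

The scene view puts the fingertips (rows ~152/141) at z≈0.375 while the TCP reads 0.350, so the real tips sit about 25 mm higher than the report. I'll measure that by touching the bar's top gently with closed fingers (post still locked).

>>> drive_tool:
  rows:
    - [0.0, [0, 0, 0.03], 0]
    - [0.0, [0, 0, 0.06], 0]
    - [0.0, [0, 0, 0.078], 0]
    - [0.0, [0, 0, 0.08], 0]
    - [0.0, [0, 0, 0.08], 0]
    - [0.0, [0, 0, 0.08], 0]
    - [0.0, [0, 0, 0.081], 0]
    - [0.0, [0, 0, 0.082], 0]

```text
t: 6.1
position: [0.5244, 0.0138, 0.2687]
eef_rot: [0.001, 0.151, 0.989, -0.0]
wrist_force: [0.6, 0.2, 0.5]
opening: 0.005
```

>>> drive_tool:
  rows:
    - [0.0, [0, 0, 0.001], 0]
    - [0.0, [0, 0, 0.002], 0]
    - [0.0, [0, 0, 0.003], 0]
    - [0.0, [0, 0, 0.003], 0]

```text
t: 6.5
position: [0.5241, 0.0138, 0.2651]
eef_rot: [-0.0, 0.151, 0.989, -0.0]
wrist_force: [0.2, -0.9, 0.3]
opening: 0.003
```

>>> drive_tool:
  rows:
    - [0.0, [0, 0, 0.001], 0]
    - [0.0, [0, 0, 0.002], 0]
    - [0.0, [0, 0, 0.003], 0]
    - [0.0, [0, 0, 0.003], 0]

```text
t: 6.9
position: [0.5241, 0.0138, 0.2621]
eef_rot: [-0.0, 0.151, 0.989, -0.0]
wrist_force: [0.4, 0.5, 0.7]
opening: 0.006
```

```bash
python3 - <<'E'
from h import *
import cv2
S=arm.read_camera("scene");c=arm.read_camera("wrist")
z=cv2.resize(S["pixels"][110:230,190:290,::-1],(400,480),interpolation=2)
w=cv2.resize(c["pixels"][120:320,173:340,::-1],(400,480),interpolation=2)
cv2.imwrite("pics/m2.png",np.hstack([z,w]));s=arm.sense();print(s["position"],s["wrist_force"])
E
```

```text
[0.52415879 0.01379841 0.2622193 ] [-0.7956698  -0.49397686 -0.61891988]
```

View pics/m2.png

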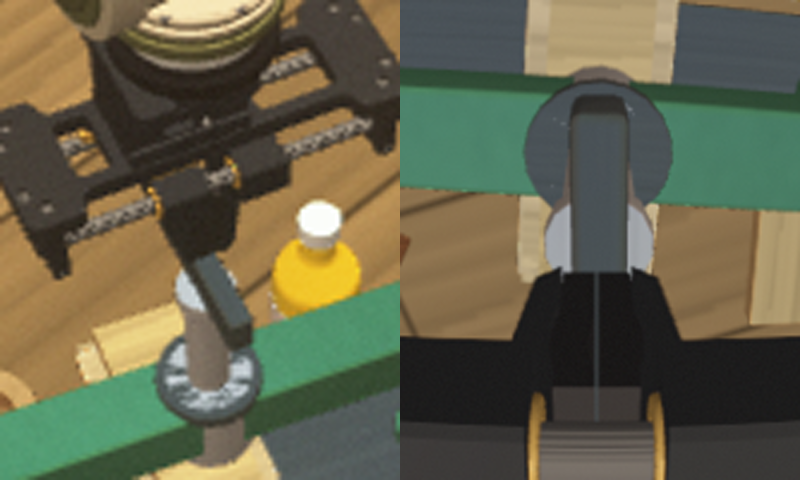

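Tips hover just above the bar's middle (scene px ≈(241,172)); still no contact. Keep feeling downward.

>>> drive_tool:
  rows:
    - [0.0, [0, 0, 0.001], 0]
    - [0.0, [0, 0, 0.002], 0]
    - [0.0, [0, 0, 0.003], 0]
    - [0.0, [0, 0, 0.004], 0]
    - [0.0, [0, 0, 0.004], 0]

```text
t: 7.5
position: [0.5241, 0.0138, 0.2581]
eef_rot: [-0.0, 0.151, 0.989, -0.0]
wrist_force: [0.3, 0.2, 0.5]
opening: 0.006
```

>>> drive_tool:
  rows:
    - [0.0, [0, 0, 0.001], 0]
    - [0.0, [0, 0, 0.002], 0]
    - [0.0, [0, 0, 0.003], 0]
    - [0.0, [0, 0, 0.003], 0]

```text
t: 7.9
position: [0.5241, 0.0138, 0.2551]
eef_rot: [-0.0, 0.151, 0.989, 0.0]
wrist_force: [-0.4, -0.1, 0.4]
opening: 0.004
```

>>> drive_tool:
  rows:
    - [0.0, [0, 0, 0.001], 0]
    - [0.0, [0, 0, 0.002], 0]
    - [0.0, [0, 0, 0.003], 0]
    - [0.0, [0, 0, 0.003], 0]

```text
t: 8.3
position: [0.5241, 0.0138, 0.2521]
eef_rot: [-0.0, 0.151, 0.989, 0.0]
wrist_force: [-0.9, -0.4, -0.4]
opening: 0.003
```

>>> drive_tool:
  rows:
    - [0.0, [0, 0, 0.001], 0]
    - [0.0, [0, 0, 0.002], 0]
    - [0.0, [0, 0, 0.002], 0]

```text
t: 8.6
position: [0.5243, 0.0138, 0.251]
eef_rot: [0.001, 0.151, 0.989, -0.0]
wrist_force: [-1.6, 0.3, 4.8]
opening: 0.008
```

Contact at TCP z≈0.251 (tip level = bar top). Back off, and check the fore-aft centring numerically.

>>> drive_tool:
  rows:
    - [0.0, [0, 0, -0.01], 0]
    - [0.03, [0, 0, -0.011], 0]
    - [0.05, [0, 0, -0.011], 0]
    - [0.05, [0, 0, -0.011], 0]
    - [0.05, [0, 0, -0.011], 0]
    - [0.05, [0, 0, -0.011], 0]
    - [0.05, [0, 0, -0.011], 0]
    - [0.05, [0, 0, -0.011], 0]

```text
t: 9.4
position: [0.5241, 0.0138, 0.2612]
eef_rot: [-0.0, 0.151, 0.989, -0.0]
wrist_force: [-0.9, 0.4, 1.3]
opening: 0.563
```

```bash
python3 - <<'E'
from h import *
c=arm.read_camera("wrist");S=arm.read_camera("scene");s=arm.sense();print(s["t"],s["position"],s["opening"]*88.1,s["wrist_force"])
E=np.linalg.inv(np.array(c["extrinsics"]));G=np.linalg.inv(np.array(S["extrinsics"]))
def pw(p):
    q=E@[*p,1];r=np.hypot(q[0],q[1]);t=np.arctan2(r,q[2]);return np.round([c["cx"]+c["fx"]*t*q[0]/r,c["cy"]+c["fx"]*t*q[1]/r],1)
def ps(p):
    q=G@[*p,1];return np.round([S["fx"]*q[0]/q[2]+S["cx"],S["fy"]*q[1]/q[2]+S["cy"]],1)
bx=np.array([np.cos(-.305),np.sin(-.305),0]);a=np.array([.5241,.0138,0])
z0=s["position"][2]
for off in(.034,.041):
  for e in(-.009,0,.009):
    p=a+bx*e;tip=p+[0,0,z0+off]; print(off,e,"wrist",pw(tip),"scene at TCP .262",ps(p+[0,0,.262+off]))
for e in(-.045,0,.045): print("bar",e,pw(a+bx*e+[0,0,.292]),ps(a+bx*e+[0,0,.292]))
import cv2
w=cv2.resize(c["pixels"][120:320,173:340,::-1],(501,600),interpolation=2) #x3
cv2.imwrite("pics/m3.png",w)
E
```

```text
9.5 [0.52414169 0.01382501 0.26119928] 50.20164737042815 [-0.00692256 -0.26237201  0.61635806]
0.034 -0.009 wrist [255.5 230.7] scene at TCP .262 [238.7 168.2]
0.034 0 wrist [255.5 244.6] scene at TCP .262 [240.6 171.6]
0.034 0.009 wrist [255.4 257.8] scene at TCP .262 [242.5 174.9]
0.041 -0.009 wrist [255.6 236.3] scene at TCP .262 [238.6 166.2]
0.041 0 wrist [255.5 250.6] scene at TCP .262 [240.5 169.5]
0.041 0.009 wrist [255.5 264.1] scene at TCP .262 [242.4 172.9]
bar -0.045 [255.7 167.2] [231.5 156.3]
bar 0 [255.5 242. ] [240.6 172.7]
bar 0.045 [255.3 301. ] [250.2 189.8]
```

View pics/m3.png

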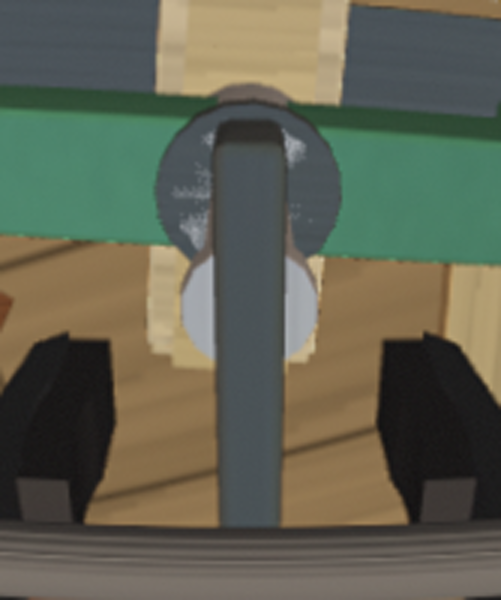

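Bar centred between the open fingers, finger near edge at row ≈232 where the projection predicts it for a centred tool. The tool is simply about 38 mm shorter than its reported TCP. Descend to tips 21 mm under the bar top and grip.

>>> drive_tool:
  rows:
    - [0.05, [0, 0, 0.015], 0]
    - [0.05, [0, 0, 0.03], 0]
    - [0.03, [0, 0, 0.031], 0]
    - [0.03, [0, 0, 0.031], 0]
    - [0.018, [0, 0, 0.031], 0]
    - [0.005, [0, 0, 0.031], 0]
    - [0.005, [0, 0, 0.031], 0]
    - [0.005, [0, 0, 0.031], 0]

```text
t: 10.3
position: [0.5246, 0.0144, 0.2308]
eef_rot: [0.001, 0.151, 0.989, 0.001]
wrist_force: [2.0, 4.9, 2.5]
opening: 0.16
```

>>> drive_tool:
  rows:
    - [0.005, [0, 0, 0], 0]
    - [0.005, [0, 0, 0], 0]
    - [0.005, [0, 0, 0], 0]

```text
t: 10.6
position: [0.5246, 0.0144, 0.2308]
eef_rot: [0.001, 0.151, 0.989, 0.001]
wrist_force: [1.7, 5.9, 1.8]
opening: 0.157
```

>>> drive_tool:
  rows:
    - [0.005, [0, 0.0007, 0], 0]
    - [0.005, [0, 0.0007, 0], -0.08]
    - [0.005, [0, 0.0007, 0], -0.16]
    - [0.005, [0, 0.0007, 0], -0.24]
    - [0.005, [0, 0.0007, 0], -0.32]
    - [0.005, [0, 0.0007, 0], -0.4]
    - [0.005, [0, 0.0007, 0], -0.4]

```text
t: 11.3
position: [0.5245, 0.0138, 0.2306]
eef_rot: [0.0, -0.049, 0.999, -0.001]
wrist_force: [0.3, -2.8, 3.5]
opening: 0.155
```

```bash
cat > st.py <<'E'
from h import *
s=arm.sense();q=s["eef_rot"]
y=2*np.arctan2(q[2],q[1])
print("t",s["t"],"pos",s["position"].round(4),"F",s["wrist_force"].round(2),"M",s["torque"].round(3),"op",(s["opening"]*88.1).round(2),"toolx yaw-pi (bar)",round(y-np.pi,3),"joint est",round(y-np.pi+.372,3),"j6",s["joints"][5].round(3))
E
python3 st.py
```

```text
Traceback (most recent call last):
  File "st.py", line 4, in <module>
    print("t",s["t"],"pos",s["position"].round(4),"F",s["wrist_force"].round(2),"M",s["torque"].round(3),"op",(s["opening"]*88.1).round(2),"toolx yaw-pi (bar)",round(y-np.pi,3),"joint est",round(y-np.pi+.372,3),"j6",s["joints"][5].round(3))
                                                                                                              ^^^^^^^^^^^^^^^^^^^^^^^^^
AttributeError: 'float' object has no attribute 'round'
```

Turning well, with small side forces. Continue to the open position.

>>> drive_tool:
  rows:
    - [0.005, [0, 0, 0], -0.1]
    - [0.005, [0, 0, 0], -0.2]
    - [0.005, [0, 0, 0], -0.3]
    - [0.005, [0, 0, 0], -0.4]
    - [0.005, [0, 0, 0], -0.5]
    - [0.005, [0, 0, 0], -0.5]

```text
t: 11.9
position: [0.5249, 0.0132, 0.2304]
eef_rot: [0.0, -0.294, 0.956, -0.001]
wrist_force: [2.2, -5.7, 0.3]
opening: 0.156
```

```bash
sed -i 's/(s\["opening"\]\*88.1).round(2)/round(s["opening"]*88.1,2)/' st.py; python3 st.py
```

```text
t 11.9 pos [0.5249 0.0132 0.2304] F [ 2.2  -5.71  0.31] M [-0.681 -0.632  0.012] op 13.71 toolx yaw-pi (bar) 0.597 joint est 0.969 j6 -2.364
```

>>> drive_tool:
  rows:
    - [0.005, [0, -0.0007, 0], -0.1]
    - [0.005, [0, -0.0007, 0], -0.2]
    - [0.005, [0, -0.0007, 0], -0.3]
    - [0.005, [0, -0.0007, 0], -0.3]
    - [0.005, [0, -0.0007, 0], -0.3]

```text
t: 12.4
position: [0.5252, 0.0129, 0.2302]
eef_rot: [-0.0, -0.432, 0.902, -0.001]
wrist_force: [1.8, -5.0, 0.7]
opening: 0.153
```

```bash
python3 st.py
```

```text
t 12.4 pos [0.5252 0.0129 0.2302] F [ 1.83 -4.95  0.66] M [-0.457 -0.487 -0.025] op 13.52 toolx yaw-pi (bar) 0.894 joint est 1.266 j6 -2.663
```

>>> drive_tool:
  rows:
    - [0.005, [0.0003, -0.0005, 0.003], 0]
    - [0.005, [0.0003, -0.0005, 0.006], 0]
    - [0.005, [0.0003, -0.0005, 0.01], 0]
    - [0.005, [0.0003, -0.0005, 0.014], 0]
    - [0.005, [0.0003, -0.0005, 0.018], 0]
    - [0.005, [0.0003, -0.0005, 0.022], 0]
    - [0.005, [0.0003, -0.0005, 0.026], 0]
    - [0.005, [0.0003, -0.0005, 0.026], 0]

```text
t: 13.2
position: [0.5251, 0.0129, 0.2032]
eef_rot: [-0.0, -0.433, 0.901, -0.0]
wrist_force: [5.0, -5.2, -2.8]
opening: 0.159
```

```bash
python3 st.py
```

```text
t 13.2 pos [0.5251 0.0129 0.2032] F [ 5.02 -5.18 -2.76] M [-0.531 -0.819 -0.066] op 13.99 toolx yaw-pi (bar) 0.896 joint est 1.268 j6 -2.665
```

>>> drive_tool:
  rows:
    - [0.005, [0, 0, 0.001], 0]
    - [0.005, [0, 0, 0.002], 0]
    - [0.005, [0, 0, 0.003], 0]
    - [0.005, [0, 0, 0.004], 0]

```text
t: 13.6
position: [0.5252, 0.0129, 0.1999]
eef_rot: [-0.0, -0.433, 0.901, -0.0]
wrist_force: [2.4, -5.0, 1.3]
opening: 0.155
```

>>> drive_tool:
  rows:
    - [0.005, [0, 0, 0.001], 0]
    - [0.005, [0, 0, 0.002], 0]
    - [0.005, [0, 0, 0.003], 0]
    - [0.005, [0, 0, 0.004], 0]

```text
t: 14.0
position: [0.5252, 0.0129, 0.1959]
eef_rot: [-0.0, -0.433, 0.901, -0.0]
wrist_force: [2.5, -5.3, 0.6]
opening: 0.153
```

Sliding free at about 0.5–1 N. Continue.

>>> drive_tool:
  rows:
    - [0.005, [0, 0, 0.001], 0]
    - [0.005, [0, 0, 0.002], 0]
    - [0.005, [0, 0, 0.003], 0]
    - [0.005, [0, 0, 0.004], 0]

```text
t: 14.4
position: [0.5252, 0.0129, 0.1919]
eef_rot: [-0.0, -0.433, 0.901, -0.0]
wrist_force: [2.0, -4.2, 0.8]
opening: 0.153
```

>>> drive_tool:
  rows:
    - [0.005, [0, 0, 0.001], 0]
    - [0.005, [0, 0, 0.002], 0]
    - [0.005, [0, 0, 0.003], 0]
    - [0.005, [0, 0, 0.004], 0]

```text
t: 14.8
position: [0.5252, 0.0129, 0.1879]
eef_rot: [-0.0, -0.433, 0.901, -0.0]
wrist_force: [2.0, -4.6, 0.5]
opening: 0.155
```

>>> drive_tool:
  rows:
    - [0.005, [0, 0, 0.001], 0]
    - [0.005, [0, 0, 0.002], 0]
    - [0.005, [0, 0, 0.003], 0]
    - [0.005, [0, 0, 0.004], 0]

```text
t: 15.2
position: [0.5252, 0.0129, 0.1839]
eef_rot: [-0.0, -0.433, 0.901, -0.0]
wrist_force: [1.7, -5.0, 0.9]
opening: 0.159
```

>>> drive_tool:
  rows:
    - [0.005, [0, 0, 0.001], 0]
    - [0.005, [0, 0, 0.002], 0]
    - [0.005, [0, 0, 0.003], 0]
    - [0.005, [0, 0, 0.004], 0]

```text
t: 15.6
position: [0.5252, 0.0129, 0.1799]
eef_rot: [0.0, -0.433, 0.901, -0.0]
wrist_force: [2.0, -5.4, 0.6]
opening: 0.156
```

>>> drive_tool:
  rows:
    - [0.005, [0, 0, 0.001], 0]
    - [0.005, [0, 0, 0.002], 0]
    - [0.005, [0, 0, 0.003], 0]
    - [0.005, [0, 0, 0.004], 0]

```text
t: 16.0
position: [0.5252, 0.0129, 0.1759]
eef_rot: [0.0, -0.433, 0.901, -0.0]
wrist_force: [1.8, -5.4, 0.2]
opening: 0.157
```

>>> drive_tool:
  rows:
    - [0.005, [0, 0, 0.001], 0]
    - [0.005, [0, 0, 0.002], 0]
    - [0.005, [0, 0, 0.003], 0]
    - [0.005, [0, 0, 0.004], 0]

```text
t: 16.4
position: [0.5253, 0.0129, 0.1729]
eef_rot: [0.0, -0.433, 0.901, -0.001]
wrist_force: [-2.0, -3.8, 9.4]
opening: 0.158
```

```bash
python3 st.py; python3 - <<'E'
from h import *
import cv2
S=arm.read_camera("scene")
cv2.imwrite("pics/m4.png",cv2.resize(S["pixels"][140:260,180:320,::-1],(700,600),interpolation=2))
E
```

```text
t 16.4 pos [0.5253 0.0129 0.1729] F [-2.03 -3.78  9.42] M [-0.412  0.157 -0.013] op 13.93 toolx yaw-pi (bar) 0.897 joint est 1.269 j6 -2.665
```

View pics/m4.png

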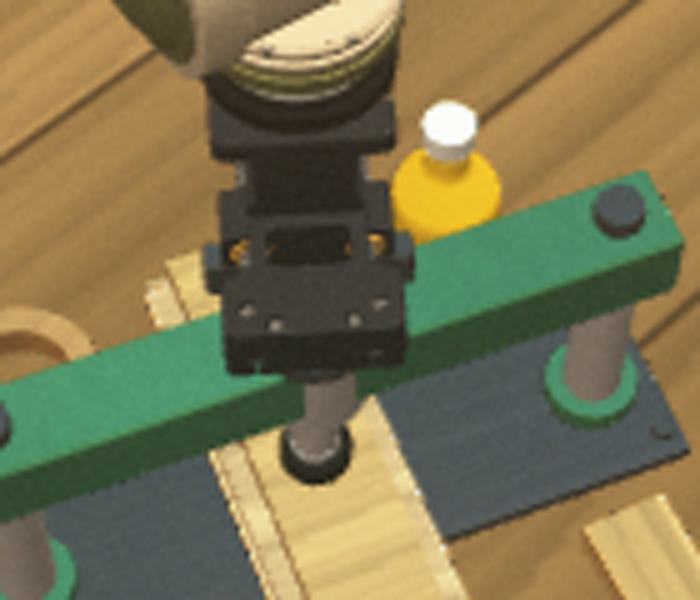

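The foot stands on the slat (crop (315,455)), wrist force 9.4 N. Settle and read.

>>> drive_tool:
  rows:
    - [0.005, [0, 0, 0], 0]
    - [0.005, [0, 0, 0], 0]

```text
t: 16.65
position: [0.5252, 0.0129, 0.1729]
eef_rot: [0.0, -0.433, 0.901, -0.001]
wrist_force: [-0.5, -4.1, 6.5]
opening: 0.157
```

>>> drive_tool:
  rows:
    - [0.005, [0, 0, 0.0004], 0]
    - [0.005, [0, 0, 0.0004], 0]

```text
t: 16.85
position: [0.5253, 0.0129, 0.1727]
eef_rot: [0.0, -0.433, 0.901, -0.001]
wrist_force: [-0.9, -4.9, 8.8]
opening: 0.156
```

>>> drive_tool:
  rows:
    - [0.005, [0, 0, 0.0006], 0]
    - [0.005, [0, 0, 0.0006], 0]
    - [0.005, [0, 0, 0.0006], 0]

```text
t: 17.15
position: [0.5253, 0.0129, 0.1722]
eef_rot: [0.0, -0.433, 0.901, -0.001]
wrist_force: [-2.1, -4.2, 10.1]
opening: 0.16
```

```bash
python3 st.py
```

```text
t 17.15 pos [0.5253 0.0129 0.1722] F [-2.15 -4.23 10.09] M [-0.47   0.217 -0.095] op 14.1 toolx yaw-pi (bar) 0.897 joint est 1.269 j6 -2.665
```

Foot now at about 10 N. Turn back in stages.

>>> drive_tool:
  rows:
    - [0.005, [0, 0, 0], 0.08]
    - [0.005, [0, 0, 0], 0.16]
    - [0.005, [0, 0, 0], 0.24]
    - [0.005, [0, 0, 0], 0.32]
    - [0.005, [0, 0, 0], 0.4]
    - [0.005, [0, 0, 0], 0.4]

```text
t: 17.75
position: [0.5249, 0.0134, 0.1723]
eef_rot: [0.0, -0.245, 0.97, -0.0]
wrist_force: [-4.0, -3.1, 11.3]
opening: 0.157
```

```bash
python3 st.py
```

```text
t 17.75 pos [0.5249 0.0134 0.1723] F [-3.96 -3.14 11.32] M [-0.151  0.363 -0.013] op 13.86 toolx yaw-pi (bar) 0.495 joint est 0.867 j6 -2.263
```

>>> drive_tool:
  rows:
    - [0.005, [0, 0, 0], 0.1]
    - [0.005, [0, 0, 0], 0.2]
    - [0.005, [0, 0.0003, 0], 0.3]
    - [0.005, [0, 0.0003, 0], 0.4]
    - [0.005, [0, 0.0005, 0], 0.5]
    - [0.005, [0, 0.0005, 0], 0.5]

```text
t: 18.35
position: [0.5245, 0.0143, 0.1722]
eef_rot: [0.0, 0.003, 1.0, 0.0]
wrist_force: [-4.0, -1.0, 12.1]
opening: 0.154
```

```bash
python3 st.py
```

```text
t 18.35 pos [0.5245 0.0143 0.1722] F [-3.98 -1.02 12.06] M [0.145 0.621 0.118] op 13.61 toolx yaw-pi (bar) -0.005 joint est 0.367 j6 -1.762
```

>>> drive_tool:
  rows:
    - [0.005, [0, 0, 0], 0.1]
    - [0.005, [0, 0, 0], 0.2]
    - [0.005, [0, 0, 0], 0.3]
    - [0.005, [0, 0, 0], 0.36]
    - [0.005, [0, 0, 0], 0.4]
    - [0.005, [0, 0, 0], 0.4]

```text
t: 18.95
position: [0.5245, 0.0146, 0.1722]
eef_rot: [0.0, 0.2, 0.98, 0.0]
wrist_force: [-3.8, 1.7, 11.9]
opening: 0.159
```

```bash
python3 st.py
```

```text
t 18.95 pos [0.5245 0.0146 0.1722] F [-3.79  1.66 11.92] M [0.311 0.624 0.55 ] op 14.01 toolx yaw-pi (bar) -0.403 joint est -0.031 j6 -1.364
```

Crossbar is at its stop (Mz 0.55). Unload the wrist before releasing: the post should hold on its own.

>>> drive_tool:
  rows:
    - [0.005, [0, 0, -0.0005], 0]
    - [0.005, [0, 0, -0.0009], -0.02]
    - [0.005, [0, 0, -0.0009], -0.03]
    - [0.005, [0, 0, -0.0009], -0.03]

```text
t: 19.35
position: [0.5244, 0.0146, 0.1723]
eef_rot: [-0.0, 0.185, 0.983, 0.001]
wrist_force: [-0.8, 2.5, 6.7]
opening: 0.153
```

```bash
python3 st.py
```

```text
t 19.35 pos [0.5244 0.0146 0.1723] F [-0.85  2.52  6.72] M [ 0.42   0.372 -0.017] op 13.49 toolx yaw-pi (bar) -0.372 joint est -0.0 j6 -1.395
```

>>> drive_tool:
  rows:
    - [0.005, [0, 0, -0.0005], 0]
    - [0.005, [0, 0, -0.0009], 0]
    - [0.005, [0, 0, -0.0009], 0]

```text
t: 19.65
position: [0.5243, 0.0147, 0.1724]
eef_rot: [-0.001, 0.185, 0.983, 0.001]
wrist_force: [-0.1, 5.6, 0.3]
opening: 0.156
```

>>> drive_tool:
  rows:
    - [0.02, [0, 0, 0], 0]
    - [0.05, [0, 0, 0], 0]
    - [0.05, [0, 0, 0], 0]
    - [0.05, [0, 0, 0], 0]
    - [0.05, [0, 0, 0], 0]
    - [0.05, [0, 0, 0], 0]
    - [0.05, [0, 0, 0], 0]

```text
t: 20.35
position: [0.5247, 0.0138, 0.173]
eef_rot: [0.0, 0.185, 0.983, -0.0]
wrist_force: [0.3, -0.1, -0.1]
opening: 0.565
```

>>> drive_tool:
  rows:
    - [0.05, [0, 0, -0.01], 0]
    - [0.05, [0, 0, -0.03], 0]
    - [0.05, [0, 0, -0.06], 0]
    - [0.05, [0, 0, -0.1], 0]
    - [0.05, [0, 0, -0.14], 0]
    - [0.05, [0, 0, -0.14], 0]

```text
t: 20.95
position: [0.526, 0.0136, 0.3189]
eef_rot: [0.005, 0.185, 0.983, -0.0]
wrist_force: [0.6, 0.8, -0.4]
opening: 0.57
```

```bash
python3 st.py; python3 - <<'E'
from h import *
import cv2
S=arm.read_camera("scene");c=arm.read_camera("wrist")
z=cv2.resize(S["pixels"][140:290,160:325,::-1],(440,400),interpolation=2)
w=cv2.resize(c["pixels"][50:290,150:360,::-1],(350,400),interpolation=2)
cv2.imwrite("pics/m5.png",np.hstack([z,w]))
E
```

```text
t 20.95 pos [0.526  0.0136 0.3189] F [ 0.63  0.8  -0.38] M [ 0.044 -0.024 -0.011] op 50.2 toolx yaw-pi (bar) -0.373 joint est -0.001 j6 -1.395
```

View pics/m5.png

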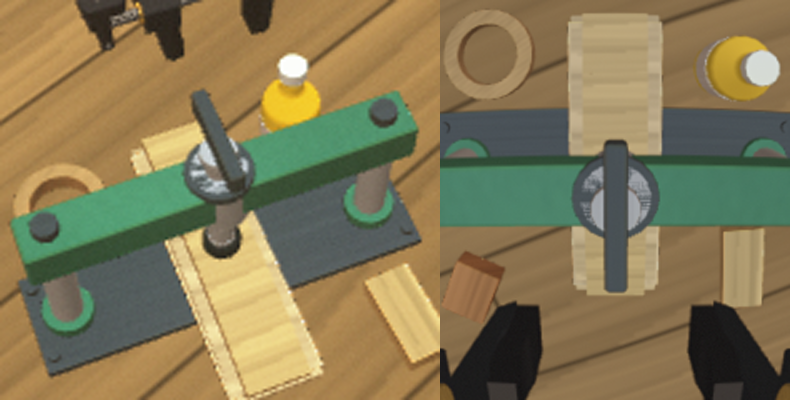

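The crossbar is square to the beam, so it is locked. The foot is on the slat, the gripper is clear and the bystanders are in place. Handing in.

```bash
python3 -c "
from bench import arm
print(arm.finish_job())"
```

```text
the job is handed in; nothing more can be done
None
```

I unlocked the post, slid it down onto the slat, pressed it to about 10 N, turned the crossbar back to its stop and let go. The job is handed in at about 21 s of the 48 s allowed; no verdict was given.

**What I did**
- I turned the crossbar open to about 1.27 rad with the foot still clear of the slat.
- The post slid freely at about 0.5–1 N. The foot met the slat after about 55 mm.
- Before locking, the wrist read 10.1 N, which I take as about 10 N at the foot.
- I turned the crossbar back until it met the end stop at about 0 rad, eased the load off the wrist, opened the fingers and backed away.

**Last checks**
- While I eased the wrist load to about 0 N, the post moved no more than 0.2 mm, which is about 0.6 N of foot force. I estimate the foot is still pressing at 9–12 N. That force was worked out from the wrist reading and not measured directly.
- The last pictures show the bar square to the beam, the foot on the slat and the gripper clear. The bottle, tape and both offcuts look to be where they were; I judged that by eye and did not measure it.

**What failed or disagreed**
- My first attempt to grip closed on nothing, above the bar. The fingertips sit about 38 mm higher than the reported tool position. I found this from the pictures and by touching the top of the bar with closed fingers, then worked from that contact.
- The wrist force rose from 10.1 to about 12 N during the turn back, although the height did not change. I put this down to the cam taking up.

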